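# Dress the grinding-wheel arbor

### The job

Load the grinding-wheel arbor: put the green grinding wheel over the post first, flat on the hub, then the brass spacer ring, then the black cap, open end down, so that all three sit flat on one another. Leave the flux jar, the solder spool and the steel block where they are.

Things in the scene. Friction and masses are not known exactly. Their poses are not given: they have to be found in the camera images.
- arbor_seat (a point): Upright arbor stand, screwed to the bench and immovable: grey round foot 84 mm across and 10 mm high (three small screw heads on it reach 12 mm), dark steel hub 40 mm across whose flat top is 28 mm above the bench, and a vertical steel post 12 mm in diameter that rises 36 mm from the hub top (the last 6 mm taper to 6 mm across). This point is the centre of the hub top, at the foot of the post; z is up along the post.
- wheel_center (a point): Loose green grinding wheel lying flat on the bench: a plain rigid ring 56 mm in outer diameter, 12 mm thick, with a 16 mm through bore lined by a bright steel bush; 80 g or so. The point is its centre, in the middle of the bore, half-way up (6 mm over its underside); z is its axis. Either face may be up.
- spacer_center (a point): Loose brass spacer ring lying flat: 36 mm in outer diameter, 10 mm thick, with a 16 mm through bore; 70 g or so. The point is its centre, half-way up (5 mm over its underside); z is its axis. Either face may be up.
- cap_center (a point): Loose black fluted cap with a bright disc on top, standing open end down: 30 mm in diameter (31 mm over the flutes), 24 mm high, with a plain 16 mm blind bore 17 mm deep in its underside. On the finished stack its rim rests on the spacer and the post goes 14 mm into the bore. The point is its centre, half-way up (12 mm over its lower rim); z is its axis, pointing to the closed top.
- jar: Bystander: cream stoneware flux jar with a knobbed lid, 55 mm across, 60 mm high; origin at the centre of its underside.
- spool: Bystander: green plastic spool of solder wire, 65 x 46 mm, 23 mm high; origin at the centre of its underside.
- block: Bystander: grey square steel bench block 65 x 65 x 19 mm; origin at the centre of its underside.
There are look-alikes about, which are no part of the job. What is meant by the part that bears cap_center is not pink, and is the smaller of those in its own colour.

How it is judged (in metres and radians):
On the way, in this order (a step that is already met when the one before it is completed fails the run):
1. the grinding wheel lies flat on the hub, round the post (horizontal distance between wheel_center and arbor_seat below 0.005 m and z of wheel_center in the frame of arbor_seat between 0.003 and 0.009 m and angle between the z axis of wheel_center and the z axis of arbor_seat, either way round below 0.1 rad), for 0.2 s.
2. the spacer lies flat on the wheel, round the post (all of step 1 and horizontal distance between spacer_center and arbor_seat below 0.005 m and z of spacer_center in the frame of arbor_seat between 0.014 and 0.02 m and angle between the z axis of spacer_center and the z axis of arbor_seat, either way round below 0.1 rad), for 0.2 s.
At the end, for the whole second after the job is handed in: Wheel on the hub, spacer on the wheel, cap on the spacer with its closed top up: each centred on the post within 5 mm, its height within 3 mm of fully down on what lies below, and level within 0.1 rad (about 6 degrees) (all of step 2 and horizontal distance between cap_center and arbor_seat below 0.005 m and z of cap_center in the frame of arbor_seat between 0.031 and 0.037 m and angle between cap_center's own z axis and vertical below 0.1 rad); the robot touches nothing.
It fails at once if the flux jar is moved more than 30 mm (distance of jar from where it was at the start of the episode above 0.03 m).
It fails at once if the solder spool is moved more than 30 mm (distance of spool from where it was at the start of the episode above 0.03 m).
It fails at once if the steel block is moved more than 30 mm (distance of block from where it was at the start of the episode above 0.03 m).
It also fails if it takes over 61 s, if anything falls off the work surface, if the arm or the gripper's body presses on something with over 40 N, if the wrist force passes 120 N, or if a joint passes its speed limit or range.

### The arm

A 6-joint arm with a two-finger parallel gripper is mounted at the origin on a cart in front of the work surface, level with it; the furniture and walls round the work are solid. World frame = base frame: x ahead of the robot, y to its left, z up, the work surface at z = 0. Lengths are in mm, angles in rad, forces in N, time in s.
With the tool pointing down it reaches from about 275 to 1000 mm from the base axis. Payload 8.4 kg.
Tool frame: the origin (TCP) lies between the finger pads; the fingertips stand 8 mm ahead of it and the grasp point (between the pads) lies 11 mm behind it (tcp_to_tips is the distance from the TCP to the fingertips, in mm); z points along the fingers, y is the line along which they close (so a half turn about z gives the same grasp; the last joint's range is limited). The gripper opens to 85 mm and grips with 20 to 120 N. Pads are 22 mm wide; open, the fingers measure 114 mm over their backs; the gripper's body (76 mm by 85 mm) begins 54 mm behind the grasp point. The pads swing forward as they close: fully open they stand 13 mm farther back than shut.
Start: joints at [-1.181, 0.353, 1.633, -0, 1.155, -0.002], TCP at [238.657, -577.643, 239.281] pointing down, gripper open.
Joint ranges: [-2.63, 2.63], [-0.92, 2.1], [0.06, 2.66], [-1.3, 4.44], [0, 2.69], [-3.02, 3.02]. Speed limits (rad/s): [2.22, 2.22, 2.79, 3.14, 3.14, 3.14].

### API

Orientations are given as [roll, pitch, yaw] about the fixed x, y, z axes, in that order (R = Rz(yaw) Ry(pitch) Rx(roll)).
In Python, from rig import * gives the robot as it stands.
- The arm moves only by the tool step_arm, never from a script. Its argument "motion" is a list of rows, each an object with "claw": the finger opening in mm, from 0 to 85.4; "delta_pos": the shift along the tool's x, y, z in mm, a list of three; "turn": the turn about the tool's z in rad. In form: [{"claw": claw, "delta_pos": [dx, dy, dz], "turn": turn}, ...]. A call has 1 to 8 rows; each row shifts and turns the commanded pose from where the row before left it, along the tool's axes as they then stand; what a row does not reach is not made up. A row lasts 1/12 s, in which the tool goes at most 41.7 mm and 7.16 degrees, less where a joint would pass 70% of its speed; a pose out of reach is approached as far as the arm can. A call is refused whole if a number of a shift passes 41.7 or a number of a turn 0.125, either way. A call with a gripper value outside its range is refused whole. The fingers move at their own pace and stop on an object; "force" is the grip in N (left out, the last holds). Time passes only in rows, so rows that do not move let the fingers close. It gives the time, the measured TCP pose, the force, the opening and the grip force at its end, in the units of the state.
- sense(): the state, without advancing time (a new reading comes with each control period).
- grab_frame(name): name is "side" or "top"; returns a dict with "img" (420x560x3 uint8, red, green, blue), "vertical_fov" (degrees; the focal length in pixels is half the picture's height over the tangent of half this angle, whatever the lens; pixels are square), "cx", "cy" (the principal point, pixels), "R" (3x3) and "t" (3): a world point X has camera coordinates R X + t. Camera axes: x right, y down, z forward; pixel columns grow to the right and rows downward; lengths in mm; the calibration is good to about 2 mm. A picture is of the moment at which its call begins. There is no depth.
- sign_off(): hands the job in; it is judged then, once.
The state is a dict: "clock": time; "qpos": joint angles; "qvel": joint speeds; "joint_efforts": joint torques, N m; "eef_pos": TCP position; "tcp_rot": TCP orientation; "contact_force": force on the tool from outside, world axes, zero at the start; "wrist_torque": the same for the moment, N m; "opening": opening from 0.0 (shut) to 1.0 (fully open); "grasp_force": force on a finger pad.
Only numpy, scipy, OpenCV 4.12 (cv2) and the standard library are available. Lean on these libraries where they do the work, as an engineer would, in place of code of your own. Each camera call takes 0.05 s, during which the arm holds its last target. There are 200 camera calls.

## Working session

There is one attempt and no reset: what is moved stays moved. The work goes in short steps, Python scripts to look and compute and a tool call to move; the robot and the scene stay as the last step left them, time stands still between calls to the robot, and variables do not carry over. Pictures are saved under pics/ and viewed, at most 10 in all, crops included, and the job is handed in when it is done.

Besides the shell and the picture viewer there is one more tool, called after "Call:" as a command line: name --argument value ..., lists and objects as JSON in quotes. step_arm: Moves the arm, as the interface text tells. Its arguments: {"type":"object","properties":{"motion":{"type":"array","items":{"type":"object","properties":{"claw":{"type":"number"},"delta_pos":{"type":"array","items":{"type":"number"}},"turn":{"type":"number"}}}},"force":{"type":"number"}},"required":["motion"]}

```bash
mkdir -p pics; ls
python3 - <<'E'
from rig import *
import cv2,json,numpy as np
d={}
for n in("top","side"):
    f=grab_frame(n);cv2.imwrite(f"pics/{n}0.png",f["img"][:,:,::-1])
    np.savez(n+"cal.npz",**{k:np.array(v) for k,v in f.items()})
    print(n,f["vertical_fov"],f["cx"],f["cy"],np.round(f["R"],3).tolist(),np.round(f["t"],1))
print(sense())
E
```

```text
pics
top 42.29083021505435 275.121381374147 204.94429198013398 [[-0.01, -1.0, 0.006], [-0.994, 0.01, -0.112], [0.112, -0.007, -0.994]] [ -55.1  511.3 1453.8]
side 42.96587545991497 282.0058370521859 215.3466331587442 [[1.0, 0.028, -0.003], [0.015, -0.633, -0.774], [-0.023, 0.773, -0.634]] [-489.4   12.6 1284.9]
{'clock': 0.1, 'qpos': array([-1.18138207e+00,  3.53607753e-01,  1.63404616e+00,  2.91850811e-05,
        1.15520844e+00, -2.39123719e-03]), 'qvel': array([-0.0007102 , -0.00264549, -0.00191991,  0.00111038,  0.00041637,
       -0.00177319]), 'joint_efforts': array([-9.29809539e-04, -6.06360698e+01, -3.42820001e+01, -8.75518452e-06,
        4.00184275e-03, -1.46011843e-05]), 'eef_pos': array([ 238.51726536, -577.24980646,  238.62454368]), 'tcp_rot': array([-3.14032302e+00, -2.97219096e-05,  3.91793675e-01]), 'contact_force': array([-0.34758419, -0.30858062, -0.03691029]), 'wrist_torque': array([-0.08517445, -0.08332423, -0.00176378]), 'grasp_force': 0.0, 'opening': 1.002389091474082}
```

View pics/top0.png

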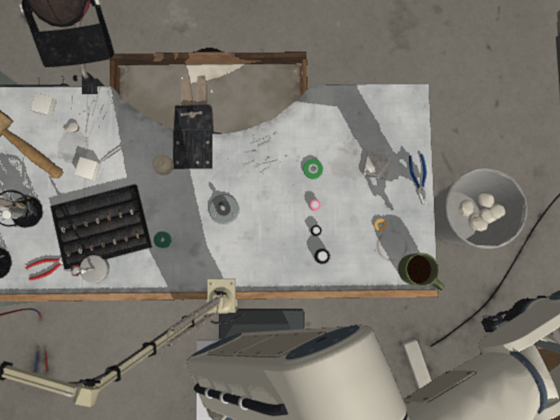

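View pics/side0.png

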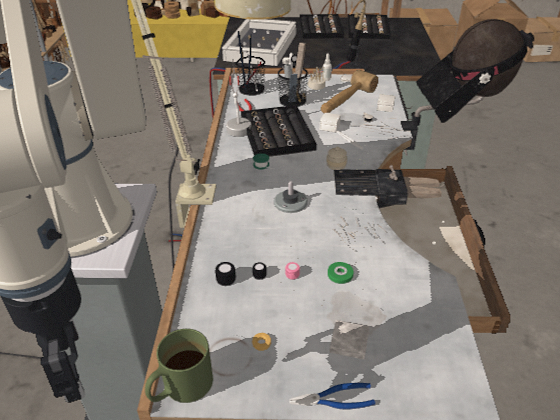

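The top view shows the wheel at (313,168), arbor at (222,207) and brass ring at (380,224). The cap candidates are pink (315,204), small black (316,230) and large black (322,256), and the description picks the small black one. The jar is at (162,165) and the green spool at (162,240). I'll check this in enlarged crops.

Run:
```python
import cv2,numpy as np
a=cv2.imread("pics/top0.png")[150:270,190:400]; b=cv2.imread("pics/side0.png")[170:370,200:390]
A=cv2.resize(a,(525*1,300),interpolation=cv2.INTER_CUBIC)
cv2.imwrite("pics/tc.png",cv2.resize(a,None,fx=3.8,fy=3.8,interpolation=cv2.INTER_CUBIC))
cv2.imwrite("pics/sc.png",cv2.resize(b,None,fx=3,fy=3,interpolation=cv2.INTER_CUBIC))
```

```text
(no output)
```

View pics/tc.png

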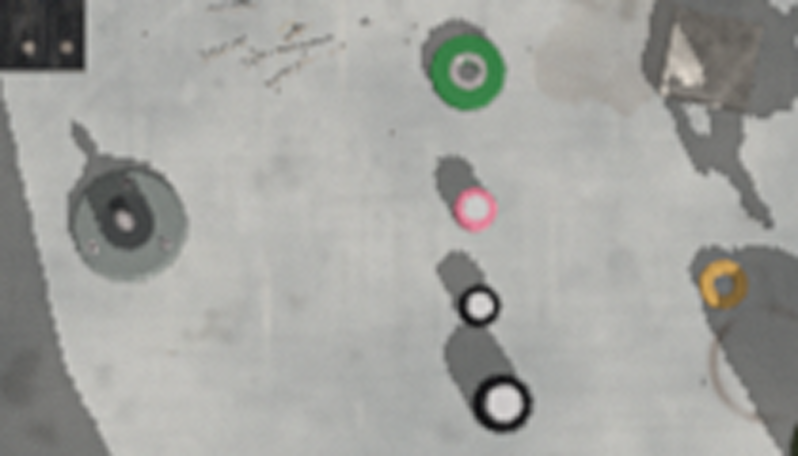

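View pics/sc.png

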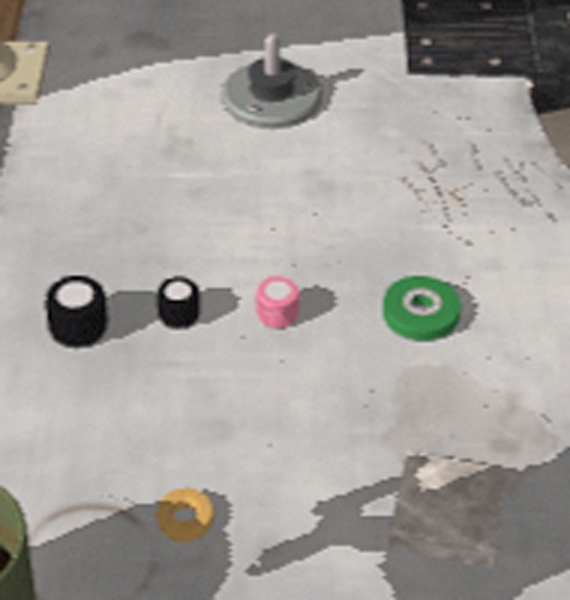

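The crops confirm the small black cap at top crop (479,306), next to the large black one (502,404) and the pink one (475,209). The wheel bush is at (468,70), the brass ring at (723,284) and the post tip at (124,220). Next I'll triangulate.

```bash
cat > h.py <<'E'
import numpy as np,cv2
C={n:dict(np.load(n+"cal.npz")) for n in("top","side")}
def ray(n,u,v):
    c=C[n];f=210/np.tan(np.radians(c["vertical_fov"])/2)
    d=c["R"].T@np.array([(u-c["cx"])/f,(v-c["cy"])/f,1]);return -c["R"].T@c["t"],d
def onz(n,u,v,z):
    o,d=ray(n,u,v);return o+d*(z-o[2])/d[2]
def tri(a,b):
    A=[];y=[]
    for n,p in(("top",a),("side",b)):
        o,d=ray(n,*p);d=d/np.linalg.norm(d);P=np.eye(3)-np.outer(d,d);A.append(P);y.append(P@o)
    return np.linalg.lstsq(np.vstack(A),np.hstack(y),rcond=None)[0]
def proj(n,X):
    c=C[n];f=210/np.tan(np.radians(c["vertical_fov"])/2);p=c["R"]@X+c["t"];return f*p[0]/p[2]+c["cx"],f*p[1]/p[2]+c["cy"]
E
python3 - <<'E'
from h import *
P={"wheel":((468,70),(422,303),12),"ring":((723,284),(184.5,514),10),"cap":((479,306),(178.5,290),24),"tip":((124,220),(272,36),64),"foot":((128,220),(272,94),10),"pink":((475,208),(278,290),24),"big":((502,404),(73,294),30)}
np.set_printoptions(precision=1,suppress=True)
for k,(a,b,z) in P.items():
    a=(a[0]+.5)/3.8-.5+190,(a[1]+.5)/3.8-.5+150; b=(b[0]+.5)/3-.5+200,(b[1]+.5)/3-.5+170
    print(k,onz("top",*a,z),onz("side",*b,z),tri(a,b))
# segmentation of whole silhouettes vs. predicted silhouettes
T=C["top"]["img"].astype(int);S=C["side"]["img"].astype(int)
def seg(I,m,box):
    x0,y0,x1,y1=box;k=np.zeros(m.shape,np.uint8);k[y0:y1,x0:x1]=m[y0:y1,x0:x1]
    c=max(cv2.findContours(k,0,1)[0],key=cv2.contourArea);q=np.zeros_like(k);cv2.drawContours(q,[c],-1,1,-1)
    ys,xs=np.nonzero(q);return (xs.mean(),ys.mean()),len(xs)
def model(n,X,r,h):
    t=np.linspace(0,2*np.pi,80);pts=[proj(n,X+np.array([r*np.cos(a),r*np.sin(a),z])) for a in t for z in(0,h)]
    hu=cv2.convexHull(np.array(pts,np.float32));m=cv2.moments(hu);return np.array([m["m10"],m["m01"]])/m["m00"],m["m00"]
from scipy.optimize import least_squares
gr=lambda I:(I[...,1]-I[...,0]>25)&(I[...,1]-I[...,2]>15)
br=lambda I:(I[...,0]-I[...,2]>40)
bl=lambda I:I.max(-1)<60
for k,f,bt,bs,r,h,x0 in(("wheel",gr,(295,150,330,185),(320,255,360,290),28,12,(330,-170)),("ring",br,(368,212,392,236),(248,325,276,355),18,10,(0,0)),("cap",bl,(309,223,323,238),(250,258,270,282),15.3,24,(0,0))):
    for n,I,b in(("top",T,bt),("side",S,bs)):
        c,N=seg(I,f(I),b)
        s=least_squares(lambda p:model(n,np.array([p[0],p[1],0]),r,h)[0]-c,onz(n,*c,0)[:2])
        print(k,n,s.x,N,model(n,np.r_[s.x,0],r,h)[1])
E
```

```text
wheel [ 615.  -166.4   12. ] [ 618.3 -165.4   12. ] [ 616.6 -166.3   12.5]
ring [ 456.2 -348.8   10. ] [ 460.5 -351.4   10. ] [ 458.3 -349.2    6.7]
cap [ 441.  -170.2   24. ] [ 446.  -168.8   24. ] [ 443.5 -169.8   24.5]
tip [501.3  80.8  64. ] [507.7  83.3  64. ] [504.4  81.   65.1]
foot [507.1  82.8  10. ] [508.2  76.3  10. ] [507.9  83.3   4.6]
pink [ 511.8 -168.7   24. ] [ 516.1 -167.1   24. ] [ 514.  -168.4   24.8]
big [ 370.8 -184.8   30. ] [ 373.1 -180.6   30. ] [ 372.2 -184.2   33.3]
wheel top [ 614.7 -166.5] 313 327.08663707668893
wheel side [ 618.1 -163.8] 453 491.42844619834796
ring top [ 456.7 -349.7] 130 142.3603615607135
ring side [ 460.1 -347.8] 270 299.14300581696443
cap top [ 442.  -170.5] 83 107.2212675488554
cap side [ 445.9 -174.6] 132 232.39210296818055
```

Run:
```python
from h import *
np.set_printoptions(precision=0,suppress=True)
o,d1=ray("top",215,300);_,d2=ray("top",100,385);n1=np.cross(d1,d2)
p,e1=ray("side",188,165);_,e2=ray("side",140,5);n2=np.cross(e1,e2)
for z in(0,50,100,200,300,400,500):
    A=np.array([n1,n2])[:,:2];b=np.array([n1@o-n1[2]*z,n2@p-n2[2]*z])
    X=np.r_[np.linalg.solve(A,b),z];print(X,np.array(proj("top",X)),np.array(proj("side",X)))
```

```text
[284.  66.   0.] [230. 289.] [200. 205.]
[272.  82.  50.] [222. 295.] [194. 185.]
[259.  98. 100.] [214. 301.] [188. 165.]
[235. 129. 200.] [196. 314.] [175. 121.]
[211. 161. 300.] [175. 329.] [161.  76.]
[187. 193. 400.] [150. 348.] [146.  27.]
[162. 224. 500.] [120. 370.] [131. -26.]
```

Call:
step_arm --motion '[{"claw": 85, "delta_pos": [0, 0, 0], "turn": 0.1}, {"claw": 85, "delta_pos": [0, 0, 0], "turn": 0.1}, {"claw": 85, "delta_pos": [0, 0, 0], "turn": 0.1}, {"claw": 85, "delta_pos": [0, 0, 0], "turn": 0.09}]'

```text
clock: 0.43
eef_pos: [238.5, -577.4, 238.9]
tcp_rot: [-3.141, 0.0, -0.003]
contact_force: [0.5, -0.7, 0.6]
opening: 0.997
grasp_force: 0.0
```

Call:
step_arm --motion '[{"claw": 85, "delta_pos": [27, -29, 0], "turn": 0}, {"claw": 85, "delta_pos": [27, -29, 0], "turn": 0}, {"claw": 85, "delta_pos": [27, -29, 0], "turn": 0}, {"claw": 85, "delta_pos": [27, -29, 0], "turn": 0}, {"claw": 85, "delta_pos": [27, -29, 0], "turn": 0}, {"claw": 85, "delta_pos": [27, -29, 0], "turn": 0}, {"claw": 85, "delta_pos": [27, -29, 0], "turn": 0}, {"claw": 85, "delta_pos": [27, -29, 0], "turn": 0}]'

```text
clock: 1.1
eef_pos: [455.1, -343.5, 239.1]
tcp_rot: [-3.141, 0.0, 0.002]
contact_force: [0.7, -1.0, -0.2]
opening: 0.996
grasp_force: 0.0
```

Call:
step_arm --motion '[{"claw": 85, "delta_pos": [27, -29, 10], "turn": 0}, {"claw": 85, "delta_pos": [27, -29, 10], "turn": 0}, {"claw": 85, "delta_pos": [27, -29, 10], "turn": 0}, {"claw": 85, "delta_pos": [27, -29, 10], "turn": 0}, {"claw": 85, "delta_pos": [27, -29, 10], "turn": 0}, {"claw": 85, "delta_pos": [27, -29, 10], "turn": 0}, {"claw": 85, "delta_pos": [0, -5, 30], "turn": 0}, {"claw": 85, "delta_pos": [0, 0, 30], "turn": 0}]'

```text
clock: 1.77
eef_pos: [618.2, -163.5, 119.0]
tcp_rot: [3.141, -0.003, 0.005]
contact_force: [-0.7, -0.3, -0.5]
opening: 0.991
grasp_force: 0.0
```

Call:
step_arm --motion '[{"claw": 85, "delta_pos": [-1, 2, 35], "turn": 0}, {"claw": 85, "delta_pos": [0, 0, 35], "turn": 0}, {"claw": 85, "delta_pos": [0, 0, 27], "turn": 0}, {"claw": 85, "delta_pos": [0, 0, 9], "turn": 0}, {"claw": 65, "delta_pos": [0, 0, 0], "turn": 0}, {"claw": 65, "delta_pos": [0, 0, 0], "turn": 0}, {"claw": 65, "delta_pos": [0, 0, 0], "turn": 0}]' --force 20

```text
clock: 2.35
eef_pos: [616.3, -168.4, 15.1]
tcp_rot: [3.141, -0.003, 0.002]
contact_force: [1.1, -0.9, 1.1]
opening: 0.759
grasp_force: 0.0
```

Call:
step_arm --motion '[{"claw": 50, "delta_pos": [0, 0, 0], "turn": 0}, {"claw": 50, "delta_pos": [0, 0, 0], "turn": 0}, {"claw": 50, "delta_pos": [0, 0, 0], "turn": 0}, {"claw": 50, "delta_pos": [0, 0, 0], "turn": 0}, {"claw": 50, "delta_pos": [0, 0, 0], "turn": 0}]'

```text
clock: 2.77
eef_pos: [617.2, -168.7, 16.9]
tcp_rot: [3.14, -0.005, 0.002]
contact_force: [-2.6, -0.6, 13.0]
opening: 0.584
grasp_force: 6.9
```

Contact at 50 mm opening means the tips closed on top of the wheel, because the pads stand back when open. I'll reopen and go lower.

Call:
step_arm --motion '[{"claw": 66, "delta_pos": [0, 0, -15], "turn": 0}, {"claw": 66, "delta_pos": [0, 0, 0], "turn": 0}, {"claw": 66, "delta_pos": [0, 0, 0], "turn": 0}, {"claw": 66, "delta_pos": [0, 0, 12], "turn": 0}, {"claw": 66, "delta_pos": [0, 0, 11], "turn": 0}, {"claw": 66, "delta_pos": [0, 0, 0], "turn": 0}]'

```text
clock: 3.27
eef_pos: [612.8, -167.4, 2.0]
tcp_rot: [-3.14, 0.004, 0.002]
contact_force: [-1.4, 0.4, -0.6]
opening: 0.77
grasp_force: 0.0
```

Call:
step_arm --motion '[{"claw": 50, "delta_pos": [0, 0, 0], "turn": 0}, {"claw": 50, "delta_pos": [0, 0, 0], "turn": 0}, {"claw": 50, "delta_pos": [0, 0, 0], "turn": 0}, {"claw": 50, "delta_pos": [0, 0, 0], "turn": 0}]'

```text
clock: 3.6
eef_pos: [614.6, -167.9, 4.8]
tcp_rot: [-3.141, 0.001, 0.002]
contact_force: [-0.1, 0.5, -0.4]
opening: 0.643
grasp_force: 21.3
```

Call:
step_arm --motion '[{"claw": 66, "delta_pos": [0, 0, 0], "turn": 0}, {"claw": 66, "delta_pos": [0, 0, 0], "turn": 0}, {"claw": 66, "delta_pos": [0, 0, 0], "turn": -0.12}, {"claw": 66, "delta_pos": [0, 0, 0], "turn": -0.12}, {"claw": 66, "delta_pos": [0, 0, 0], "turn": -0.12}, {"claw": 66, "delta_pos": [0, 0, 0], "turn": -0.12}, {"claw": 66, "delta_pos": [0, 0, 0], "turn": -0.12}, {"claw": 66, "delta_pos": [0, 0, 0], "turn": -0.12}]'

```text
clock: 4.27
eef_pos: [615.0, -167.9, 5.3]
tcp_rot: [3.141, -0.0, 0.728]
contact_force: [-0.6, -0.8, -0.5]
opening: 0.77
grasp_force: 0.0
```

Call:
step_arm --motion '[{"claw": 66, "delta_pos": [0, 0, 0], "turn": -0.12}, {"claw": 66, "delta_pos": [0, 0, 0], "turn": -0.12}, {"claw": 66, "delta_pos": [0, 0, 0], "turn": -0.12}, {"claw": 66, "delta_pos": [0, 0, 0], "turn": -0.12}, {"claw": 66, "delta_pos": [0, 0, 0], "turn": -0.12}, {"claw": 66, "delta_pos": [0, 0, 0], "turn": -0.12}, {"claw": 66, "delta_pos": [0, 0, 0], "turn": -0.12}, {"claw": 66, "delta_pos": [0, 0, 0], "turn": 0}]'

```text
clock: 4.93
eef_pos: [615.0, -167.9, 5.3]
tcp_rot: [3.141, 0.0, 1.567]
contact_force: [0.7, 0.4, 0.3]
opening: 0.772
grasp_force: 0.0
```

Call:
step_arm --motion '[{"claw": 50, "delta_pos": [0, 0, 0], "turn": 0}, {"claw": 50, "delta_pos": [0, 0, 0], "turn": 0}, {"claw": 50, "delta_pos": [0, 0, 0], "turn": 0}, {"claw": 50, "delta_pos": [0, 0, 0], "turn": 0}]' --force 30

```text
clock: 5.27
eef_pos: [615.1, -168.0, 5.8]
tcp_rot: [3.141, 0.0, 1.557]
contact_force: [-1.6, 0.0, 4.3]
opening: 0.639
grasp_force: 30.9
```

Run:
```python
from rig import *
s=sense();print(s["eef_pos"],s["tcp_rot"],s["qpos"],s["opening"],s["grasp_force"])
```

```text
[ 615.09682045 -168.00126179    5.82173791] [3.14125749e+00 3.13981509e-05 1.55717968e+00] [-2.69007628e-01  6.55760066e-01  1.74333709e+00  8.03263868e-05
  7.42163275e-01 -2.55450183e-01] 0.639280839011986 30.92191770672798
```

Run:
```python
from h import *
out=[]
for n,(x0,y0),off in(("top",(202,185),None),("side",(270,170),None)):
    I=C[n]["img"][y0:y0+40,x0:x0+40,::-1]
    k=10;B=cv2.resize(I,None,fx=k,fy=k,interpolation=cv2.INTER_CUBIC)
    B=B.copy()
    t=np.linspace(0,2*np.pi,90)
    for r,z,c in((42,10,(0,0,255)),(20,28,(0,255,255)),(6,58,(0,255,0)),(3,64,(255,0,255)),(42,0,(0,0,255))):
        p=np.array([proj(n,np.array([506+r*np.cos(a),82.5+r*np.sin(a),z])) for a in t])
        p=((p-[x0,y0]+.5)*k-.5)*16
        cv2.polylines(B,[p.astype(np.int32)],True,c,1,cv2.LINE_AA,4)
    out.append(B)
cv2.imwrite("pics/arb.png",np.hstack(out))
```

```text
(no output)
```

View pics/arb.png

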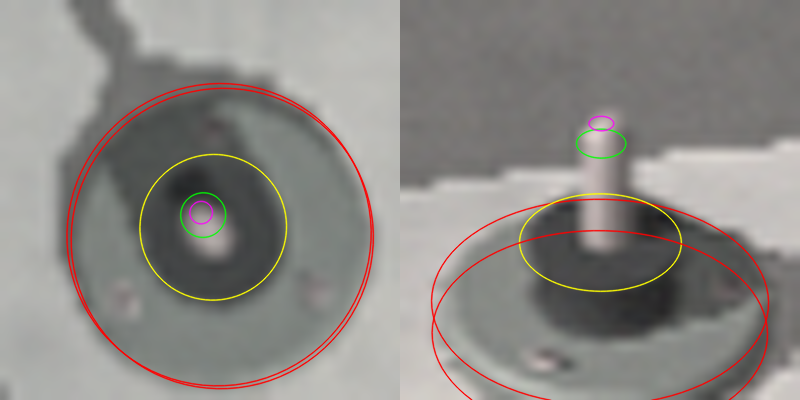

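Call:
step_arm --motion '[{"claw": 50, "delta_pos": [0, 0, -5], "turn": 0}, {"claw": 50, "delta_pos": [0, 0, -20], "turn": 0}, {"claw": 50, "delta_pos": [0, 0, -30], "turn": 0}, {"claw": 50, "delta_pos": [0, 0, -30], "turn": 0}, {"claw": 50, "delta_pos": [0, 0, -20], "turn": 0}, {"claw": 50, "delta_pos": [0, 0, 0], "turn": 0}]' --force 40

```text
clock: 5.77
eef_pos: [617.7, -168.7, 115.3]
tcp_rot: [3.135, 0.002, 1.559]
contact_force: [0.5, 0.9, -0.8]
opening: 0.637
grasp_force: 42.4
```

Call:
step_arm --motion '[{"claw": 50, "delta_pos": [35, -16, 0], "turn": 0}, {"claw": 50, "delta_pos": [35, -16, 0], "turn": 0}, {"claw": 50, "delta_pos": [35, -16, 0], "turn": 0}, {"claw": 50, "delta_pos": [35, -16, 0], "turn": 0}, {"claw": 50, "delta_pos": [35, -16, 0], "turn": 0}, {"claw": 50, "delta_pos": [35, -16, 0], "turn": 0}, {"claw": 50, "delta_pos": [35, -16, 0], "turn": 0}, {"claw": 50, "delta_pos": [3, -1, 0], "turn": 0}]'

```text
clock: 6.43
eef_pos: [500.6, 85.0, 109.5]
tcp_rot: [-3.138, -0.001, 1.562]
contact_force: [-0.2, 0.5, -1.5]
opening: 0.634
grasp_force: 42.4
```

Call:
step_arm --motion '[{"claw": 50, "delta_pos": [0, 0, 10], "turn": 0}, {"claw": 50, "delta_pos": [0, 0, 10], "turn": 0}, {"claw": 50, "delta_pos": [0, 0, 0], "turn": 0}, {"claw": 50, "delta_pos": [0, 0, 0], "turn": 0}]'

```text
clock: 6.77
eef_pos: [503.8, 79.8, 89.0]
tcp_rot: [-3.139, 0.001, 1.56]
contact_force: [0.5, -0.7, -1.0]
opening: 0.634
grasp_force: 42.4
```

Run:
```python
from rig import *
from h import *
out=[]
s=sense();print(s["eef_pos"],s["tcp_rot"])
x,y,z=s["eef_pos"]
for n,(x0,y0) in(("top",(202,185)),("side",(270,160))):
    I=grab_frame(n)["img"][y0:y0+50,x0:x0+50,::-1]
    k=8;B=cv2.resize(I,None,fx=k,fy=k,interpolation=cv2.INTER_CUBIC).copy()
    t=np.linspace(0,2*np.pi,90)
    for r,X,zz,c in((28,(x,y),z+6,(0,0,255)),(28,(x,y),z-6,(0,0,255)),(8,(x,y),z+6,(0,0,255)),(20,(505.5,82),28,(0,255,255)),(3,(505.5,82),64,(255,0,255))):
        p=np.array([proj(n,np.array([X[0]+r*np.cos(a),X[1]+r*np.sin(a),zz])) for a in t])
        cv2.polylines(B,[(((p-[x0,y0]+.5)*k-.5)*16).astype(np.int32)],True,c,1,cv2.LINE_AA,4)
    out.append(B)
cv2.imwrite("pics/hov.png",np.hstack(out))
```

```text
[503.75332938  79.84014515  88.97307175] [-3.13931866e+00  5.52603699e-04  1.55979493e+00]
```

View pics/hov.png

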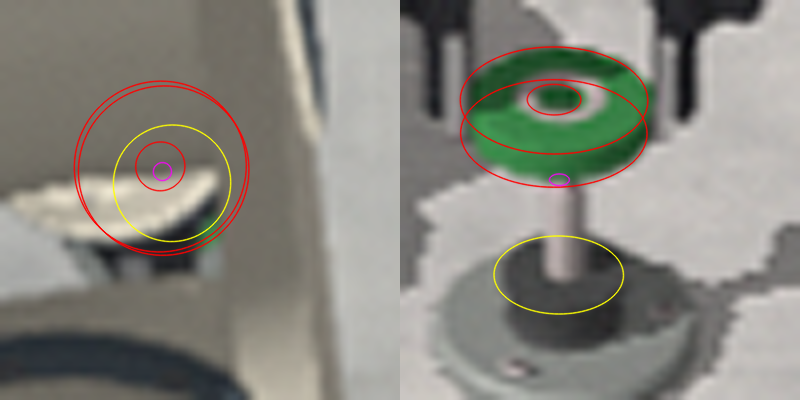

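The side view shows the wheel centre at x≈560 and the post at x≈565, so it needs about +1.6 mm in x. In y it needs about +2 mm. I'll lower it with force checks.

Call:
step_arm --motion '[{"claw": 50, "delta_pos": [2, 1.6, 0], "turn": 0}, {"claw": 50, "delta_pos": [0, 0, 8], "turn": 0}, {"claw": 50, "delta_pos": [0, 0, 8], "turn": 0}, {"claw": 50, "delta_pos": [0, 0, 5], "turn": 0}, {"claw": 50, "delta_pos": [0, 0, 5], "turn": 0}, {"claw": 50, "delta_pos": [0, 0, 0], "turn": 0}]'

```text
clock: 7.37
eef_pos: [504.9, 82.9, 63.0]
tcp_rot: [-3.14, 0.0, 1.562]
contact_force: [-0.4, -1.1, -1.2]
opening: 0.634
grasp_force: 42.4
```

Call:
step_arm --motion '[{"claw": 50, "delta_pos": [0, 0, 5], "turn": 0}, {"claw": 50, "delta_pos": [0, 0, 5], "turn": 0}, {"claw": 50, "delta_pos": [0, 0, 0], "turn": 0}]'

```text
clock: 7.62
eef_pos: [505.3, 83.0, 53.4]
tcp_rot: [-3.141, 0.0, 1.562]
contact_force: [0.8, 0.4, -1.4]
opening: 0.631
grasp_force: 42.4
```

Call:
step_arm --motion '[{"claw": 50, "delta_pos": [0, 0, 5], "turn": 0}, {"claw": 50, "delta_pos": [0, 0, 5], "turn": 0}, {"claw": 50, "delta_pos": [0, 0, 5], "turn": 0}, {"claw": 50, "delta_pos": [0, 0, 3], "turn": 0}, {"claw": 50, "delta_pos": [0, 0, 0], "turn": 0}]'

```text
clock: 8.03
eef_pos: [505.2, 82.9, 35.5]
tcp_rot: [-3.14, 0.0, 1.562]
contact_force: [-0.4, -0.5, 0.3]
opening: 0.63
grasp_force: 42.4
```

Call:
step_arm --motion '[{"claw": 50, "delta_pos": [0, 0, 1.5], "turn": 0}, {"claw": 50, "delta_pos": [0, 0, 0.5], "turn": 0}, {"claw": 50, "delta_pos": [0, 0, 0], "turn": 0}, {"claw": 66, "delta_pos": [0, 0, 0], "turn": 0}, {"claw": 66, "delta_pos": [0, 0, 0], "turn": 0}, {"claw": 66, "delta_pos": [0, 0, 0], "turn": 0}]'

```text
clock: 8.53
eef_pos: [505.9, 83.1, 34.5]
tcp_rot: [3.141, -0.0, 1.562]
contact_force: [0.5, -0.3, -0.2]
opening: 0.772
grasp_force: 0.0
```

Call:
step_arm --motion '[{"claw": 66, "delta_pos": [0, 0, -10], "turn": 0}, {"claw": 66, "delta_pos": [0, 0, -35], "turn": 0}, {"claw": 66, "delta_pos": [0, 0, -40], "turn": 0}, {"claw": 66, "delta_pos": [-30, 0, -25], "turn": 0}, {"claw": 66, "delta_pos": [-41, -4, 0], "turn": 0}, {"claw": 66, "delta_pos": [-41, -4, 0], "turn": 0}, {"claw": 55, "delta_pos": [-41, -4, 0], "turn": 0}, {"claw": 55, "delta_pos": [-41, -4, 0], "turn": 0}]'

```text
clock: 9.2
eef_pos: [487.7, -112.5, 145.6]
tcp_rot: [3.14, 0.0, 1.563]
contact_force: [1.3, 0.3, -0.0]
opening: 0.643
grasp_force: 0.0
```

Call:
step_arm --motion '[{"claw": 55, "delta_pos": [-41, -4, 0], "turn": 0}, {"claw": 55, "delta_pos": [-41, -4, 0], "turn": 0}, {"claw": 55, "delta_pos": [-41, -4, 0], "turn": 0}, {"claw": 55, "delta_pos": [-41, -5, 0], "turn": 0}, {"claw": 55, "delta_pos": [-41, -4, 0], "turn": 0}, {"claw": 55, "delta_pos": [-33, -4, 0], "turn": 0}, {"claw": 55, "delta_pos": [0, 0, 10], "turn": 0}, {"claw": 55, "delta_pos": [0, 0, 0], "turn": 0}]'

```text
clock: 9.87
eef_pos: [459.8, -349.9, 133.7]
tcp_rot: [-3.141, -0.001, 1.559]
contact_force: [-0.9, -0.3, 0.0]
opening: 0.642
grasp_force: 0.0
```

Run:
```python
from rig import *
from h import *
s=sense();print(s["eef_pos"],s["tcp_rot"],s["opening"])
out=[]
for n,(x0,y0),k in(("top",(202,185),8),("side",(250,165),8)):
    f=grab_frame(n)["img"]
    I=f[y0:y0+50,x0:x0+50,::-1]
    B=cv2.resize(I,None,fx=k,fy=k,interpolation=cv2.INTER_CUBIC);out.append(B)
cv2.imwrite("pics/w.png",np.hstack(out))
```

```text
[ 459.78673106 -349.8532186   133.72762409] [-3.14081682e+00 -6.46627075e-04  1.55867179e+00] 0.642110488174102
```

View pics/w.png

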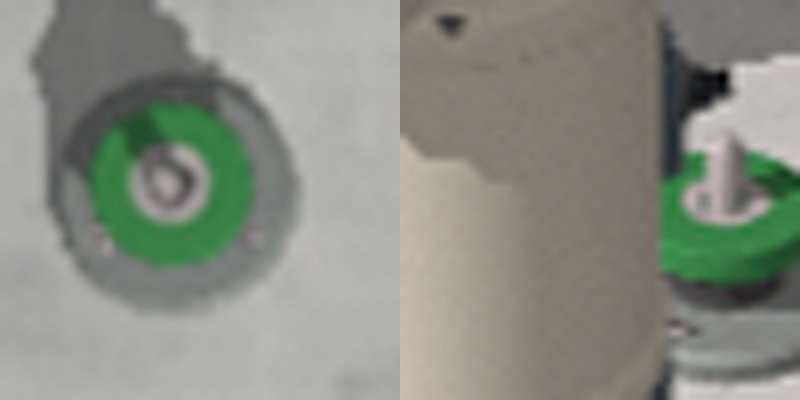

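The wheel lies flat on the hub, centred at (172,183) with the post in the bore. Next is the spacer.

Call:
step_arm --motion '[{"claw": 55, "delta_pos": [0, -2, 35], "turn": 0}, {"claw": 55, "delta_pos": [0, 0, 38], "turn": 0}, {"claw": 55, "delta_pos": [0, 0, 30], "turn": 0}, {"claw": 55, "delta_pos": [0, 0, 15], "turn": 0}, {"claw": 55, "delta_pos": [0, 0, 7], "turn": 0}, {"claw": 55, "delta_pos": [0, 0, 0], "turn": 0}]' --force 20

```text
clock: 10.47
eef_pos: [458.6, -346.9, 8.4]
tcp_rot: [-3.14, -0.002, 1.563]
contact_force: [-0.6, 0.9, -1.0]
opening: 0.647
grasp_force: 0.0
```

Call:
step_arm --motion '[{"claw": 30, "delta_pos": [0, 0, 0], "turn": 0}, {"claw": 30, "delta_pos": [0, 0, 0], "turn": 0}, {"claw": 30, "delta_pos": [0, 0, 0], "turn": 0}, {"claw": 30, "delta_pos": [0, 0, 0], "turn": 0}, {"claw": 30, "delta_pos": [0, 0, 0], "turn": 0}]'

```text
clock: 10.88
eef_pos: [459.9, -348.8, 10.9]
tcp_rot: [3.14, 0.001, 1.562]
contact_force: [1.3, 4.2, 8.1]
opening: 0.41
grasp_force: 20.2
```

Call:
step_arm --motion '[{"claw": 50, "delta_pos": [0, 0, -1], "turn": 0}, {"claw": 50, "delta_pos": [0, 0, 0], "turn": 0}, {"claw": 50, "delta_pos": [0, 0, 0], "turn": 0.12}, {"claw": 50, "delta_pos": [0, 0, 0], "turn": 0.12}, {"claw": 50, "delta_pos": [0, 0, 0], "turn": 0.12}, {"claw": 50, "delta_pos": [0, 0, 0], "turn": 0.12}, {"claw": 50, "delta_pos": [0, 0, 0], "turn": 0.12}, {"claw": 50, "delta_pos": [0, 0, 0], "turn": 0.12}]'

```text
clock: 11.55
eef_pos: [459.0, -348.9, 10.5]
tcp_rot: [3.141, 0.0, 0.836]
contact_force: [-0.1, -0.1, 0.1]
opening: 0.583
grasp_force: 0.0
```

Call:
step_arm --motion '[{"claw": 50, "delta_pos": [0, 0, 0], "turn": 0.12}, {"claw": 50, "delta_pos": [0, 0, 0], "turn": 0.12}, {"claw": 50, "delta_pos": [0, 0, 0], "turn": 0.12}, {"claw": 50, "delta_pos": [0, 0, 0], "turn": 0.12}, {"claw": 50, "delta_pos": [0, 0, 0], "turn": 0.12}, {"claw": 50, "delta_pos": [0, 0, 0], "turn": 0.12}, {"claw": 50, "delta_pos": [0, 0, 0], "turn": 0.12}, {"claw": 50, "delta_pos": [0, 0, 0], "turn": 0}]'

```text
clock: 12.22
eef_pos: [459.0, -348.9, 10.5]
tcp_rot: [3.141, -0.0, -0.004]
contact_force: [-0.1, -1.0, -0.3]
opening: 0.586
grasp_force: 0.0
```

Call:
step_arm --motion '[{"claw": 30, "delta_pos": [0, 0, 0], "turn": 0}, {"claw": 30, "delta_pos": [0, 0, 0], "turn": 0}, {"claw": 30, "delta_pos": [0, 0, 0], "turn": 0}, {"claw": 30, "delta_pos": [0, 0, 0], "turn": 0}, {"claw": 30, "delta_pos": [0, 0, 0], "turn": 0}]' --force 40

```text
clock: 12.63
eef_pos: [459.0, -348.7, 10.9]
tcp_rot: [3.141, -0.0, 0.006]
contact_force: [-2.1, 0.7, 6.9]
opening: 0.395
grasp_force: 39.1
```

Call:
step_arm --motion '[{"claw": 30, "delta_pos": [0, 0, -5], "turn": 0}, {"claw": 30, "delta_pos": [0, 0, -25], "turn": 0}, {"claw": 30, "delta_pos": [0, 0, -35], "turn": 0}, {"claw": 30, "delta_pos": [4, -20, -30], "turn": 0}, {"claw": 30, "delta_pos": [4, -38, -15], "turn": 0}, {"claw": 30, "delta_pos": [4, -40, 0], "turn": 0}, {"claw": 30, "delta_pos": [4, -40, 0], "turn": 0}, {"claw": 30, "delta_pos": [4, -40, 0], "turn": 0}]'

```text
clock: 13.3
eef_pos: [478.6, -169.1, 121.1]
tcp_rot: [3.141, -0.001, 0.004]
contact_force: [-0.1, 0.1, -0.7]
opening: 0.394
grasp_force: 40.1
```

Call:
step_arm --motion '[{"claw": 30, "delta_pos": [4, -40, 0], "turn": 0}, {"claw": 30, "delta_pos": [4, -40, 0], "turn": 0}, {"claw": 30, "delta_pos": [4, -40, 0], "turn": 0}, {"claw": 30, "delta_pos": [4, -40, 0], "turn": 0}, {"claw": 30, "delta_pos": [4, -40, 0], "turn": 0}, {"claw": 30, "delta_pos": [4, -40, 0], "turn": 0}, {"claw": 30, "delta_pos": [2, -14, 10], "turn": 0}, {"claw": 30, "delta_pos": [0, 0, 10], "turn": 0}]'

```text
clock: 13.97
eef_pos: [505.2, 86.8, 100.8]
tcp_rot: [-3.141, -0.003, 0.008]
contact_force: [-0.9, -0.6, -1.2]
opening: 0.391
grasp_force: 40.1
```

Call:
step_arm --motion '[{"claw": 30, "delta_pos": [0, 0, 5], "turn": 0}, {"claw": 30, "delta_pos": [0, 0, 0], "turn": 0}, {"claw": 30, "delta_pos": [0, 0, 0], "turn": 0}]'

```text
clock: 14.22
eef_pos: [503.6, 82.3, 95.0]
tcp_rot: [3.141, 0.001, 0.002]
contact_force: [0.7, -0.5, -0.4]
opening: 0.393
grasp_force: 40.1
```

Call:
step_arm --motion '[{"claw": 30, "delta_pos": [1.2, -0.5, 8], "turn": 0}, {"claw": 30, "delta_pos": [0, 0, 8], "turn": 0}, {"claw": 30, "delta_pos": [0, 0, 5], "turn": 0}, {"claw": 30, "delta_pos": [0, 0, 5], "turn": 0}, {"claw": 30, "delta_pos": [0, 0, 0], "turn": 0}, {"claw": 30, "delta_pos": [0, 0, 0], "turn": 0}]'

```text
clock: 14.72
eef_pos: [505.0, 83.8, 68.9]
tcp_rot: [3.141, 0.001, 0.002]
contact_force: [0.2, -0.2, -2.2]
opening: 0.395
grasp_force: 40.1
```

Call:
step_arm --motion '[{"claw": 30, "delta_pos": [0, 0, 4], "turn": 0}, {"claw": 30, "delta_pos": [0, 0, 4], "turn": 0}, {"claw": 30, "delta_pos": [0, 0, 4], "turn": 0}, {"claw": 30, "delta_pos": [0, 0, 4], "turn": 0}, {"claw": 30, "delta_pos": [0, 0, 0], "turn": 0}]'

```text
clock: 15.13
eef_pos: [504.8, 84.0, 52.5]
tcp_rot: [3.141, 0.001, 0.002]
contact_force: [-0.5, 0.2, -1.4]
opening: 0.396
grasp_force: 40.1
```

Clear of contact. I'll seat it, release and go to the cap.

Call:
step_arm --motion '[{"claw": 30, "delta_pos": [0, 0, 1], "turn": 0}, {"claw": 30, "delta_pos": [0, 0, 0.5], "turn": 0}, {"claw": 30, "delta_pos": [0, 0, 0], "turn": 0}, {"claw": 50, "delta_pos": [0, 0, 0], "turn": 0}, {"claw": 50, "delta_pos": [0, 0, 0], "turn": 0}, {"claw": 50, "delta_pos": [0, 0, 0], "turn": 0}]'

```text
clock: 15.63
eef_pos: [505.5, 84.1, 52.0]
tcp_rot: [-3.142, -0.0, 0.002]
contact_force: [-0.0, -0.9, 0.3]
opening: 0.585
grasp_force: 0.0
```

Call:
step_arm --motion '[{"claw": 50, "delta_pos": [0, 0, -10], "turn": 0}, {"claw": 50, "delta_pos": [0, 0, -35], "turn": 0}, {"claw": 50, "delta_pos": [0, 0, -40], "turn": 0}, {"claw": 50, "delta_pos": [-5, 30, -5], "turn": 0}, {"claw": 50, "delta_pos": [-10, 40, 0], "turn": 0}, {"claw": 50, "delta_pos": [-10, 40, 0], "turn": 0}, {"claw": 50, "delta_pos": [-10, 40, 0], "turn": 0}, {"claw": 50, "delta_pos": [-10, 40, 0], "turn": 0}]'

```text
clock: 16.3
eef_pos: [460.1, -107.6, 142.9]
tcp_rot: [3.141, -0.001, 0.003]
contact_force: [1.3, -0.3, -0.3]
opening: 0.586
grasp_force: 0.0
```

Call:
step_arm --motion '[{"claw": 50, "delta_pos": [-10, 40, 0], "turn": 0}, {"claw": 50, "delta_pos": [-6, 24, 0], "turn": 0}, {"claw": 50, "delta_pos": [0, 0, 0], "turn": 0}, {"claw": 50, "delta_pos": [0, 0, 0], "turn": 0}]'

```text
clock: 16.63
eef_pos: [444.5, -171.3, 142.5]
tcp_rot: [3.141, -0.001, -0.001]
contact_force: [0.2, 0.2, -0.5]
opening: 0.585
grasp_force: 0.0
```

Run:
```python
from rig import *
from h import *
s=sense();print(s["eef_pos"],s["tcp_rot"],s["opening"])
out=[]
for n,(x0,y0),k in(("top",(202,185),6),("side",(220,165),4)):
    f=grab_frame(n)["img"]
    w=400//k
    out.append(cv2.resize(f[y0:y0+w+40*(k==4),x0:x0+w,::-1],(400,400) if k==6 else (400,560),interpolation=cv2.INTER_CUBIC))
out[0]=np.vstack([out[0],np.zeros((160,400,3),np.uint8)])
cv2.imwrite("pics/s.png",np.hstack(out))
```

```text
[ 444.53585777 -171.2749505   142.50381171] [ 3.14145821e+00 -7.36537229e-04 -1.41019768e-03] 0.5852720909051123
```

View pics/s.png

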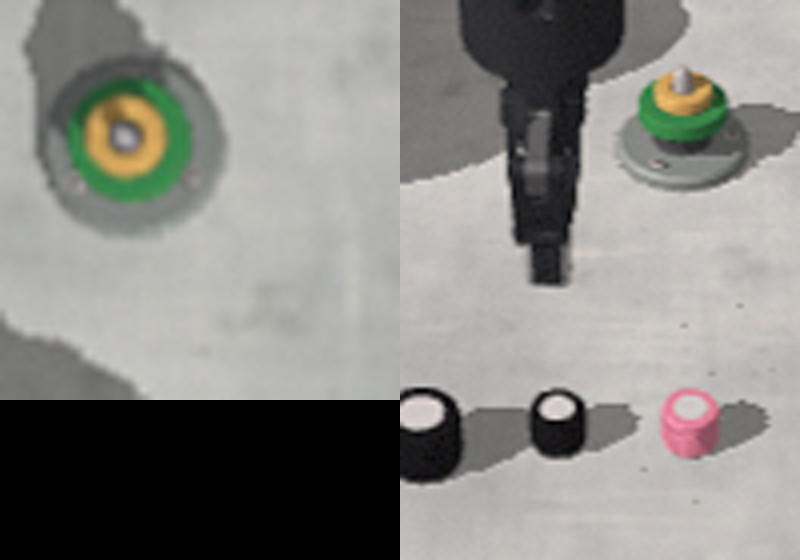

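The spacer sits flat on the wheel round the post. Next is the cap, the small black one at (558,422).

Call:
step_arm --motion '[{"claw": 50, "delta_pos": [-1, 0, 38], "turn": 0}, {"claw": 50, "delta_pos": [0, 0, 38], "turn": 0}, {"claw": 50, "delta_pos": [0, 0, 30], "turn": 0}, {"claw": 50, "delta_pos": [0, 0, 20], "turn": 0}, {"claw": 50, "delta_pos": [0, 0, 0], "turn": 0}]' --force 20

```text
clock: 17.15
eef_pos: [441.6, -167.8, 12.6]
tcp_rot: [-3.139, 0.006, 0.004]
contact_force: [-1.0, 0.9, 0.0]
opening: 0.587
grasp_force: 0.0
```

Call:
step_arm --motion '[{"claw": 25, "delta_pos": [0, 0, 0], "turn": 0}, {"claw": 25, "delta_pos": [0, 0, 0], "turn": 0}, {"claw": 25, "delta_pos": [0, 0, 0], "turn": 0}, {"claw": 25, "delta_pos": [0, 0, 0], "turn": 0}, {"claw": 25, "delta_pos": [0, 0, 0], "turn": 0}]'

```text
clock: 17.57
eef_pos: [444.6, -170.3, 16.9]
tcp_rot: [3.141, -0.002, 0.002]
contact_force: [0.1, -0.7, 0.2]
opening: 0.339
grasp_force: 20.0
```

Call:
step_arm --motion '[{"claw": 44, "delta_pos": [0, 0, 0], "turn": 0}, {"claw": 44, "delta_pos": [0, 0, 0], "turn": 0}, {"claw": 44, "delta_pos": [0, 0, 0], "turn": -0.12}, {"claw": 44, "delta_pos": [0, 0, 0], "turn": -0.12}, {"claw": 44, "delta_pos": [0, 0, 0], "turn": -0.12}, {"claw": 44, "delta_pos": [0, 0, 0], "turn": -0.12}, {"claw": 44, "delta_pos": [0, 0, 0], "turn": -0.12}, {"claw": 44, "delta_pos": [0, 0, 0], "turn": -0.12}]'

```text
clock: 18.23
eef_pos: [443.8, -170.2, 15.9]
tcp_rot: [3.141, -0.0, 0.728]
contact_force: [0.2, -0.4, 0.5]
opening: 0.511
grasp_force: 0.0
```

Call:
step_arm --motion '[{"claw": 44, "delta_pos": [0, 0, 0], "turn": -0.12}, {"claw": 44, "delta_pos": [0, 0, 0], "turn": -0.12}, {"claw": 44, "delta_pos": [0, 0, 0], "turn": -0.12}, {"claw": 44, "delta_pos": [0, 0, 0], "turn": -0.12}, {"claw": 44, "delta_pos": [0, 0, 0], "turn": -0.12}, {"claw": 44, "delta_pos": [0, 0, 0], "turn": -0.12}, {"claw": 44, "delta_pos": [0, 0, 0], "turn": -0.12}, {"claw": 44, "delta_pos": [0, 0, 0], "turn": 0}]'

```text
clock: 18.9
eef_pos: [443.8, -170.2, 15.9]
tcp_rot: [3.141, 0.0, 1.567]
contact_force: [-0.1, 1.0, -1.0]
opening: 0.511
grasp_force: 0.0
```

Call:
step_arm --motion '[{"claw": 25, "delta_pos": [0, 0, 0], "turn": 0}, {"claw": 25, "delta_pos": [0, 0, 0], "turn": 0}, {"claw": 25, "delta_pos": [0, 0, 0], "turn": 0}, {"claw": 25, "delta_pos": [0, 0, 0], "turn": 0}, {"claw": 25, "delta_pos": [0, 0, 0], "turn": 0}]' --force 40

```text
clock: 19.32
eef_pos: [443.8, -170.2, 16.1]
tcp_rot: [3.142, 0.0, 1.558]
contact_force: [-1.3, 1.4, 4.9]
opening: 0.329
grasp_force: 39.0
```

Call:
step_arm --motion '[{"claw": 25, "delta_pos": [0, 0, -5], "turn": 0}, {"claw": 25, "delta_pos": [0, 0, -25], "turn": 0}, {"claw": 25, "delta_pos": [0, 0, -40], "turn": 0}, {"claw": 25, "delta_pos": [0, 0, -40], "turn": 0}, {"claw": 25, "delta_pos": [36, 8, 0], "turn": 0}, {"claw": 25, "delta_pos": [36, 8, 0], "turn": 0}, {"claw": 25, "delta_pos": [36, 8, 0], "turn": 0}, {"claw": 25, "delta_pos": [36, 8, 0], "turn": 0}]'

```text
clock: 19.98
eef_pos: [477.2, -25.1, 126.6]
tcp_rot: [3.14, 0.0, 1.558]
contact_force: [1.8, -1.1, -1.1]
opening: 0.333
grasp_force: 39.7
```

Call:
step_arm --motion '[{"claw": 25, "delta_pos": [36, 8, 0], "turn": 0}, {"claw": 25, "delta_pos": [36, 8, 0], "turn": 0}, {"claw": 25, "delta_pos": [36, 8, 0], "turn": 0}, {"claw": 25, "delta_pos": [2, 2, 0], "turn": 0}, {"claw": 25, "delta_pos": [0, 0, 15], "turn": 0}, {"claw": 25, "delta_pos": [0, 0, 10], "turn": 0}, {"claw": 25, "delta_pos": [0, 0, 0], "turn": 0}, {"claw": 25, "delta_pos": [0, 0, 0], "turn": 0}]'

```text
clock: 20.65
eef_pos: [503.2, 82.8, 100.2]
tcp_rot: [-3.139, 0.0, 1.56]
contact_force: [0.7, 0.9, -0.5]
opening: 0.334
grasp_force: 39.7
```

Call:
step_arm --motion '[{"claw": 25, "delta_pos": [0.6, 1.8, 8], "turn": 0}, {"claw": 25, "delta_pos": [0, 0, 6], "turn": 0}, {"claw": 25, "delta_pos": [0, 0, 5], "turn": 0}, {"claw": 25, "delta_pos": [0, 0, 5], "turn": 0}, {"claw": 25, "delta_pos": [0, 0, 0], "turn": 0}, {"claw": 25, "delta_pos": [0, 0, 0], "turn": 0}]'

```text
clock: 21.15
eef_pos: [505.5, 83.8, 76.4]
tcp_rot: [-3.141, 0.0, 1.562]
contact_force: [-0.8, -0.6, 0.2]
opening: 0.327
grasp_force: 39.7
```

Call:
step_arm --motion '[{"claw": 25, "delta_pos": [0, 0, 4], "turn": 0}, {"claw": 25, "delta_pos": [0, 0, 3], "turn": 0}, {"claw": 25, "delta_pos": [0, 0, 1.5], "turn": 0}, {"claw": 25, "delta_pos": [0, 0, 0], "turn": 0}]'

```text
clock: 21.48
eef_pos: [505.6, 83.9, 67.9]
tcp_rot: [-3.141, 0.0, 1.562]
contact_force: [-0.8, 0.8, -0.8]
opening: 0.332
grasp_force: 39.7
```

Call:
step_arm --motion '[{"claw": 25, "delta_pos": [0, 0, 1], "turn": 0}, {"claw": 25, "delta_pos": [0, 0, 0.7], "turn": 0}, {"claw": 25, "delta_pos": [0, 0, 0], "turn": 0}, {"claw": 50, "delta_pos": [0, 0, 0], "turn": 0}, {"claw": 50, "delta_pos": [0, 0, 0], "turn": 0}, {"claw": 50, "delta_pos": [0, 0, 0], "turn": 0}]'

```text
clock: 21.98
eef_pos: [506.0, 84.0, 66.7]
tcp_rot: [3.141, -0.0, 1.562]
contact_force: [-0.5, 1.0, 0.1]
opening: 0.581
grasp_force: 0.0
```

Call:
step_arm --motion '[{"claw": 50, "delta_pos": [0, 0, -10], "turn": 0}, {"claw": 50, "delta_pos": [0, 0, -35], "turn": 0}, {"claw": 50, "delta_pos": [0, 0, -40], "turn": 0}, {"claw": 50, "delta_pos": [-30, 0, 0], "turn": 0}, {"claw": 50, "delta_pos": [-40, 0, 0], "turn": 0}, {"claw": 50, "delta_pos": [-40, 0, 0], "turn": 0}, {"claw": 50, "delta_pos": [-40, 0, 0], "turn": 0}, {"claw": 50, "delta_pos": [-40, 0, 0], "turn": 0}]'

```text
clock: 22.65
eef_pos: [504.0, -107.7, 152.7]
tcp_rot: [3.14, 0.0, 1.562]
contact_force: [1.4, 0.4, -0.2]
opening: 0.586
grasp_force: 0.0
```

Call:
step_arm --motion '[{"claw": 50, "delta_pos": [-40, 0, 0], "turn": 0}, {"claw": 50, "delta_pos": [-20, 0, 0], "turn": 0}, {"claw": 50, "delta_pos": [0, 0, 0], "turn": 0}, {"claw": 50, "delta_pos": [0, 0, 0], "turn": 0}]'

```text
clock: 22.98
eef_pos: [503.5, -166.9, 152.2]
tcp_rot: [3.141, -0.0, 1.559]
contact_force: [-0.6, -0.2, 1.1]
opening: 0.583
grasp_force: 0.0
```

Run:
```python
from rig import *
from h import *
s=sense();print(s["clock"],s["eef_pos"],s["contact_force"])
out=[]
for n,(x0,y0) in(("top",(202,185)),("side",(265,165))):
    f=grab_frame(n)["img"]
    out.append(cv2.resize(f[y0:y0+50,x0:x0+50,::-1],(400,400),interpolation=cv2.INTER_CUBIC))
cv2.imwrite("pics/end.png",np.hstack(out))
```

```text
22.9833 [ 503.47121625 -166.9336946   152.16953142] [-0.55656681 -0.20079936  1.12189238]
```

View pics/end.png

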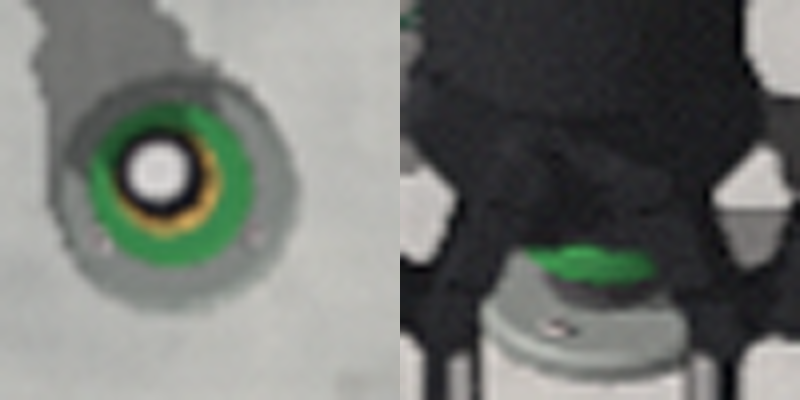

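The top view shows the cap concentric on the spacer and wheel, with its top at (158,172) where perspective puts it for a seated cap. The descent met no contact, and the gripper is clear, so I'm handing in.

```bash
python3 -c "
from rig import *
print(sign_off())"
```

```text
the job is handed in; nothing more can be done
None
```

I loaded the arbor with the wheel, then the spacer, then the small black cap, and handed the job in at about 23 s; no verdict came back, and I judged the cap's seating from the top view and a contact-free descent because the gripper hid it in the side view.

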